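# Unload the rotary casting table and latch its hatch

### The job

Empty the rotary casting table: lift each cast rubbing block out of its open mould through the loading window, turning the index handle to click the other filled moulds under the window in turn, and lay the blocks flat in the orange drip tray, none on end or stacked. When every block is in the tray and the mould plate rests clicked in with a mould square under the window, swing the hatch down and press it until its latch snaps under the keeper. Leave the canister, the egg and the dop stick alone.

Things in the scene. Friction and masses are not known exactly. Their poses are not given: they have to be found in the camera images.
- turntable (a joint): angle of the five-cavity mould plate (rad, counter-clockwise from above positive, 0 at the start, several turns free both ways). A sprung ball detent clicks in every 72 deg (1.257 rad), catching within about 0.05 rad of a station and centring the plate; in between the plate stays where it is left. Breaking out of a detent takes about 0.4 N m, free turning far less
- hub_grip (a point): centre of the index handle, a black bar 64 mm long (along this frame's x), 16 mm thick, 24 mm high (12 mm above and below this point), standing on the vertical hub axis and turning with the plate; its foot is 6 mm above the cover's top
- load_point (a point): fixed point at the middle of the loading window, 102 mm in front of the hub axis, level with the mould plate's top. Its x points to the hub, y to the machine's left, z up. The grey machine is 280 mm wide, 312 mm deep; its flat cover's top is 30 mm above this point (74 mm above the shelf). The window reaches 58 mm either way along x, 50 mm along y; other moulds are under the cover
- mould_1 (a point): mouth centre of one of the five identical open mould cavities, 34 mm (towards the hub) x 56 mm x 14 mm deep, sunk in the flat aluminium mould plate, 102 mm from the hub axis; turns with the plate. Counted counter-clockwise seen from above, mould_1 is in the window when the turntable joint is 0, mould_2 when it is -1.257, mould_3 when it is -2.513 and so on (and every whole turn)
- mould_2 (a point): mouth centre of one of the five identical open mould cavities, 34 mm (towards the hub) x 56 mm x 14 mm deep, sunk in the flat aluminium mould plate, 102 mm from the hub axis; turns with the plate. See mould_1
- mould_3 (a point): mouth centre of one of the five identical open mould cavities, 34 mm (towards the hub) x 56 mm x 14 mm deep, sunk in the flat aluminium mould plate, 102 mm from the hub axis; turns with the plate. See mould_1
- mould_4 (a point): mouth centre of one of the five identical open mould cavities, 34 mm (towards the hub) x 56 mm x 14 mm deep, sunk in the flat aluminium mould plate, 102 mm from the hub axis; turns with the plate. See mould_1
- mould_5 (a point): mouth centre of one of the five identical open mould cavities, 34 mm (towards the hub) x 56 mm x 14 mm deep, sunk in the flat aluminium mould plate, 102 mm from the hub axis; turns with the plate. See mould_1
- cast_1 (a point): centre of a cast garnet-resin rubbing block, a brick-coloured rounded block 30 mm (its x) x 52 mm (its y) x 34 mm (its z), about 95 g. It starts in cavity mould_1, 14 mm sunk with 2 mm play all round and standing 20 mm proud of the plate; its x axis points to or from the hub, its z up. Absent (None) in some runs
- cast_2 (a point): centre of a cast garnet-resin rubbing block, a brick-coloured rounded block 30 mm (its x) x 52 mm (its y) x 34 mm (its z), about 95 g. It starts in cavity mould_2, 14 mm sunk with 2 mm play all round and standing 20 mm proud of the plate; its x axis points to or from the hub, its z up. Absent (None) in some runs
- cast_3 (a point): centre of a cast garnet-resin rubbing block, a brick-coloured rounded block 30 mm (its x) x 52 mm (its y) x 34 mm (its z), about 95 g. It starts in cavity mould_3, 14 mm sunk with 2 mm play all round and standing 20 mm proud of the plate; its x axis points to or from the hub, its z up. Absent (None) in some runs
- cast_4 (a point): centre of a cast garnet-resin rubbing block, a brick-coloured rounded block 30 mm (its x) x 52 mm (its y) x 34 mm (its z), about 95 g. It starts in cavity mould_4, 14 mm sunk with 2 mm play all round and standing 20 mm proud of the plate; its x axis points to or from the hub, its z up. Absent (None) in some runs
- cast_5 (a point): centre of a cast garnet-resin rubbing block, a brick-coloured rounded block 30 mm (its x) x 52 mm (its y) x 34 mm (its z), about 95 g. It starts in cavity mould_5, 14 mm sunk with 2 mm play all round and standing 20 mm proud of the plate; its x axis points to or from the hub, its z up. Absent (None) in some runs
- hatch (a joint): angle of the hatch that closes the window (rad): 0 shut flat on the cover, growing as it opens upwards; 2.0 to 2.4 at the start, leaning out over the left of the cover, at most 2.55. Its hinge is stiff (0.1 N m) so that it stays where it is left
- hatch_hinge (a point): point on the hatch's hinge line, at its middle; the line runs along x of load_point's frame, 56 mm to the left (+y) of the window's centre and 33 mm above load_point. The hatch is 122 mm along the hinge, 112 mm from hinge to free edge, 5 mm thick. This frame turns with the hatch: y points from free edge to hinge, z is the outer face's normal (up when shut)
- hatch_edge (a point): middle of the hatch's free edge, half-way through its 5 mm thickness (so is the hinge line); the bolt sticks out 13 mm beyond it. On the outer face just inside this edge stands the latch case, 30 mm along the edge, 26 mm towards the hinge, 15 mm high
- latch_bolt (a joint): travel of the bevelled sprung bolt in the hatch's free edge (m): 0 fully out, up to 0.008 pushed in. It meets the fixed keeper staple on the cover with the hatch at about 0.09 rad, must be pressed over it (about 10 N on the free edge) and snaps out to 0 beneath it as the hatch reaches 0. Once snapped, the robot cannot open it again
- tray_floor (a point): centre of the floor (3 mm above the shelf) of the loose orange drip tray, 310 mm along x, 130 mm along y, 28 mm high outside, walls 3 mm, 0.5 kg, open on top. It stands on the left or on the right of the machine and may be shifted
- canister: bystander: screw-top clear canister of rough garnets, 84 mm diameter, 110 mm high; origin at the centre of its underside
- egg_center (a point): bystander: rose quartz egg on a cork ring, 48 mm diameter, 63 mm high; its middle
- dop_stick: bystander: stubby cork-handled dop stick lying along its x, about 105 mm long, 21 mm thick; origin on its underside
Things that resemble listed ones, but are neither listed nor needed, are in the scene too. What is shaped like the part that bears cast_1 but white or yellow is not meant.

How it is judged:
On the way, in this order (a step that is already met when the one before it is completed fails the run):
1. every casting lies flat in the drip tray, the hatch still open (x of cast_1 in the frame of tray_floor between -0.152 and 0.152 m and y of cast_1 in the frame of tray_floor between -0.062 and 0.062 m and z of cast_1 in the frame of tray_floor between 0.008 and 0.022 m and x of cast_2 in the frame of tray_floor between -0.152 and 0.152 m and y of cast_2 in the frame of tray_floor between -0.062 and 0.062 m and z of cast_2 in the frame of tray_floor between 0.008 and 0.022 m and x of cast_3 in the frame of tray_floor between -0.152 and 0.152 m and y of cast_3 in the frame of tray_floor between -0.062 and 0.062 m and z of cast_3 in the frame of tray_floor between 0.008 and 0.022 m and x of cast_4 in the frame of tray_floor between -0.152 and 0.152 m and y of cast_4 in the frame of tray_floor between -0.062 and 0.062 m and z of cast_4 in the frame of tray_floor between 0.008 and 0.022 m and x of cast_5 in the frame of tray_floor between -0.152 and 0.152 m and y of cast_5 in the frame of tray_floor between -0.062 and 0.062 m and z of cast_5 in the frame of tray_floor between 0.008 and 0.022 m and value of joint hatch above 0.2 rad), for 0.2 s.
2. the hatch is shut and its latch has snapped under the keeper (value of joint hatch below 0.03 rad and value of joint latch_bolt below 0.002 m), for 0.2 s.
At the end, for the whole second after the job is handed in: Every casting present lies at rest on the tray floor inside its walls, centre under 22 mm above the floor (not on end or stacked); tray level; a mould within 8 mm of the window centre; hatch within 0.03 rad of shut with the bolt out (within 2 mm) (all of step 2 and x of cast_1 in the frame of tray_floor between -0.152 and 0.152 m and y of cast_1 in the frame of tray_floor between -0.062 and 0.062 m and z of cast_1 in the frame of tray_floor between 0.008 and 0.022 m and x of cast_2 in the frame of tray_floor between -0.152 and 0.152 m and y of cast_2 in the frame of tray_floor between -0.062 and 0.062 m and z of cast_2 in the frame of tray_floor between 0.008 and 0.022 m and x of cast_3 in the frame of tray_floor between -0.152 and 0.152 m and y of cast_3 in the frame of tray_floor between -0.062 and 0.062 m and z of cast_3 in the frame of tray_floor between 0.008 and 0.022 m and x of cast_4 in the frame of tray_floor between -0.152 and 0.152 m and y of cast_4 in the frame of tray_floor between -0.062 and 0.062 m and z of cast_4 in the frame of tray_floor between 0.008 and 0.022 m and x of cast_5 in the frame of tray_floor between -0.152 and 0.152 m and y of cast_5 in the frame of tray_floor between -0.062 and 0.062 m and z of cast_5 in the frame of tray_floor between 0.008 and 0.022 m and linear speed of each of casting_1, casting_2, casting_3, casting_4, casting_5 below 0.03 m/s and horizontal distance between any of mould_1, mould_2, mould_3, mould_4, mould_5 and load_point below 0.008 m and angle between tray_floor's own z axis and vertical below 0.05 rad); the robot touches nothing.
It fails at once if the canister of garnets was knocked or moved by more than 3 cm (distance of canister from where it was at the start of the episode above 0.03 m).
It fails at once if the rose quartz egg was knocked or moved by more than 3 cm (distance of egg_center from where it was at the start of the episode above 0.03 m).
It fails at once if the dop stick was knocked or moved by more than 3 cm (distance of dop_stick from where it was at the start of the episode above 0.03 m).
Of casting_1, casting_2, casting_3, casting_4, casting_5 only 3 to 5 are there at a start; the rules pass over those that are not, and their reading is None.
At some moment in a run one of tray may be knocked a few centimetres aside while the robot is not near it.
Once in a run the grip may slacken for a moment while it holds something.
It also fails if it takes over 210 s, if anything falls off the work surface, if the arm or the gripper's body presses on something with over 40 N, if the wrist force passes 120 N, or if a joint passes its speed limit or range.

### The arm

A 6-joint arm with a two-finger parallel gripper is mounted at the origin on the work surface. World frame = base frame: x ahead of the robot, y to its left, z up, the work surface at z = 0. Lengths are in m, angles in rad, forces in N, time in s.
With the tool pointing down it reaches from about 0.25 to 0.775 m from the base axis. Payload 8.9 kg.
Tool frame: the origin (TCP) lies midway between the tips of the shut fingers; the grasp point (between the pads) lies 19 mm behind it; z points along the fingers, y is the line along which they close (so a half turn about z gives the same grasp; the last joint's range is limited). The gripper opens to 85 mm and grips with 20 to 120 N. Pads are 22 mm wide; open, the fingers measure 114 mm over their backs; the gripper's body (76 mm by 85 mm) begins 54 mm behind the grasp point. The pads swing forward as they close: fully open they stand 13 mm farther back than shut.
Start: joints at [-1.461, 0.291, -0.153, 1.127, 0, 1.431], TCP at [0.129, -0.509, 0.231] pointing down, gripper open.
Joint ranges: [-2.52, 2.52], [-0.91, 1.74], [-1.3, 1.37], [-1.96, 2.02], [-1.52, 1.47], [-3.14, 3.14]. Speed limits (rad/s): [2.22, 2.22, 2.79, 3.14, 3.14, 3.14].

### API

Orientations are given as [roll, pitch, yaw] about the fixed x, y, z axes, in that order (R = Rz(yaw) Ry(pitch) Rx(roll)).
In Python, from plant import arm gives the robot as it stands.
- The arm moves only by the tool play_rows, never from a script. Its argument "plan" is a list that holds one entry, the list of rows, each a list of 7 numbers: the shift along the tool's x, y, z in mm, then the turn, a rotation vector about the tool's x, y, z in rad, then the closure in counts, from 0 (fully open) to 255 (shut). A call has 1 to 10 rows; each row shifts and turns the commanded pose from where the row before left it, along the tool's axes as they then stand; what a row does not reach is not made up. A row lasts 1/10 s, in which the tool goes at most 50 mm and 8.59 degrees, less where a joint would pass 70% of its speed; a pose out of reach is approached as far as the arm can. A call is refused whole if a number of a shift passes 50 or a number of a turn 0.15, either way. A call with a gripper value outside its range is refused whole. The fingers move at their own pace and stop on an object; "force" is the grip in N (left out, the last holds). Time passes only in rows, so rows that do not move let the fingers close. It gives the time, the measured TCP pose, the force, the opening and the grip force at its end, in the units of the state.
- arm.get_obs(): the state, without advancing time (a new reading comes with each control period).
- arm.camera(name): name is "side" or "top"; returns (picture, depth): 384x512x3 uint8, red, green, blue; 384x512 float32, m along the optical axis (not along the pixel's ray), 0 where there is no reading.
- arm.get_calibration(name): a dict with "camera_matrix" (3x3 intrinsics, pixels), "R" (3x3) and "t" (3): a world point X has camera coordinates R X + t. Camera axes: x right, y down, z forward; pixel columns grow to the right and rows downward; lengths in m; the calibration is good to about 2 mm. A picture is of the moment at which its call begins. get_calibration takes no time and is no camera call.
- arm.sign_off(): hands the job in; it is judged then, once.
The state is a dict: "clock": time; "joints": joint angles; "qd": joint speeds; "joint_efforts": joint torques, N m; "eef_pos": TCP position; "tool_rot": TCP orientation; "contact_force": force on the tool from outside, world axes, zero at the start; "torque": the same for the moment, N m; "gripper_width": finger opening in m; "grasp_force": force on a finger pad.
Only numpy, scipy, OpenCV 4.12 (cv2) and the standard library are available. Lean on these libraries where they do the work, as an engineer would, in place of code of your own. Each camera call takes 0.05 s, during which the arm holds its last target. There are 200 camera calls.

## Working session

There is one attempt and no reset: what is moved stays moved. The work goes in short steps, Python scripts to look and compute and a tool call to move; the robot and the scene stay as the last step left them, time stands still between calls to the robot, and variables do not carry over. Pictures are saved under pics/ and viewed, at most 14 in all, crops included, and the job is handed in when it is done.

Besides the shell and the picture viewer there is one more tool, called after ">>>" as name(argument=value, ...) on one line, values as JSON. play_rows: Moves the arm, as the interface text tells. Its arguments: {"type":"object","properties":{"plan":{"type":"array","items":{"type":"array","items":{"type":"array","items":{"type":"number"}}}},"force":{"type":"number"}},"required":["plan"]}

```bash
ls; mkdir -p pics; cat > h.py <<'E'
import numpy as np, cv2
from plant import arm
def shot(n,f=None):
    im,d=arm.camera(n)
    if f: cv2.imwrite('pics/'+f,im[:,:,::-1])
    return im,d
def cloud(n,d):
    c=arm.get_calibration(n);K=np.array(c['camera_matrix']);R=np.array(c['R']);t=np.array(c['t'])
    v,u=np.mgrid[:d.shape[0],:d.shape[1]]
    P=np.stack([(u-K[0,2])/K[0,0]*d,(v-K[1,2])/K[1,1]*d,d],-1)
    return (P-t)@R
E
python3 - <<'E'
from h import *
for n in('top','side'):
    im,d=shot(n,n+'0.png'); np.savez('pics/'+n+'0.npz',im=im,P=cloud(n,d),d=d)
o=arm.get_obs();print(o)
E
```

```text
pics
{'clock': 0.1, 'joints': array([-1.46130486e+00,  2.91233307e-01, -1.53985323e-01,  1.12673955e+00,
        3.43224604e-05,  1.43150157e+00]), 'qd': array([-0.00186318, -0.00102248,  0.00215059,  0.00081152, -0.00091944,
       -0.00099356]), 'joint_efforts': array([ 9.98599207e-04, -5.37978029e+01,  3.31918180e+01,  9.32934723e-03,
       -2.34329664e-04, -2.09418147e-06]), 'eef_pos': array([ 0.12924553, -0.50845632,  0.23080934]), 'tool_rot': array([-3.14044682e+00, -1.95307064e-04,  2.48786097e-01]), 'contact_force': array([-0.30648771, -0.42303564,  0.45290777]), 'torque': array([-0.02516075, -0.01907367, -0.01101737]), 'grasp_force': 0.0, 'gripper_width': 0.08559815953660126}
```

View pics/top0.png

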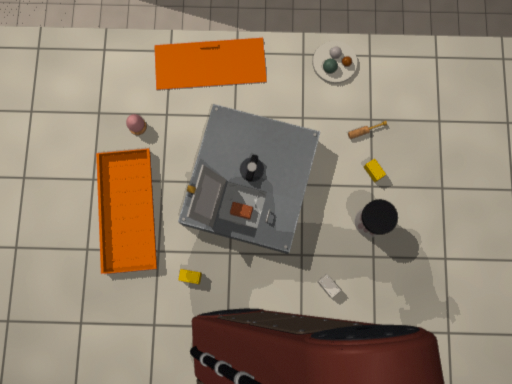

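View pics/side0.png

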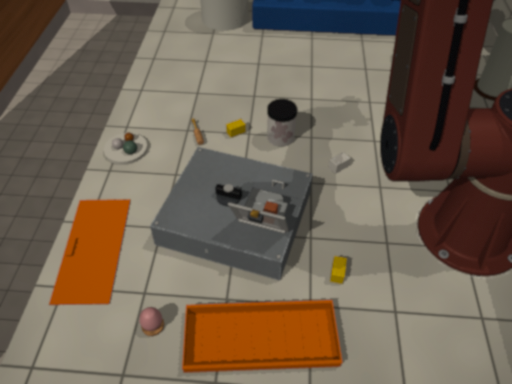

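The top view shows the open tray at (127,210), with a flat orange lid as decoy at (210,63). The hub is at (252,168), the block in the window at (242,210), the hatch at (207,195) and the keeper at (271,217). Yellow and white blocks are decoys. Next I measure these.

```bash
python3 - <<'E'
from h import *
z=np.load('pics/top0.npz');im=z['im'];P=z['P']
c=arm.get_calibration('top');print(np.array(c['R']).round(3).tolist(),(-np.array(c['R']).T@np.array(c['t'])).round(3))
for u,v in [(252,168),(242,210),(237,210),(248,212),(271,217),(207,195),(192,188),(213,108),(317,132),(290,250),(181,224),(127,210),(137,124),(380,216),(367,131),(257,205),(230,200),(190,275)]: print(u,v,P[v,u].round(4))
hsv=cv2.cvtColor(im,cv2.COLOR_RGB2HSV)
# cover: fit rect from points at z ~0.074
m=(abs(P[...,2]-.074)<.006)&(P[...,0]>.2)&(hsv[...,1]<90)
m=m.astype(np.uint8);n,l,s,_=cv2.connectedComponentsWithStats(m);i=1+s[1:,4].argmax()
q=P[l==i];print('cover',s[i],np.median(q[:,2]),cv2.minAreaRect(q[:,:2].astype(np.float32)))
m=((hsv[...,0]<16)&(hsv[...,1]>180)&(hsv[...,2]>120)).astype(np.uint8)
n,l,s,ce=cv2.connectedComponentsWithStats(m)
for i in range(1,n):
  if s[i,4]>25:
    q=P[l==i];print(s[i],ce[i],q.mean(0).round(4),q[:,2].min().round(3),q[:,2].max().round(3),cv2.minAreaRect(q[:,:2].astype(np.float32)))
cv2.imwrite('pics/c1.png',cv2.resize(im[100:260,170:330,::-1],None,fx=3.75,fy=3.75,interpolation=cv2.INTER_CUBIC))
E
```

```text
[[0.025, -1.0, -0.003], [-0.984, -0.024, -0.177], [0.177, 0.008, -0.984]] [ 0.318 -0.016  1.247]
252 168 [ 0.5821 -0.0049  0.1084]
242 210 [0.4858 0.0174 0.0658]
237 210 [0.486  0.0298 0.062 ]
248 212 [0.4813 0.0025 0.0652]
271 217 [ 0.4689 -0.0537  0.0765]
207 195 [0.5102 0.0984 0.1283]
192 188 [0.5159 0.1269 0.1827]
213 108 [0.7429 0.098  0.0751]
317 132 [ 0.6874 -0.1654  0.0712]
290 250 [ 0.3954 -0.1063 -0.0016]
181 224 [0.4512 0.1702 0.0332]
127 210 [0.4877 0.317  0.0005]
137 124 [0.7031 0.293  0.0534]
380 216 [ 0.4736 -0.3093  0.1086]
367 131 [ 0.7109 -0.3039  0.0155]
257 205 [ 0.5012 -0.0191  0.0519]
230 200 [0.5151 0.0494 0.0339]
190 275 [0.3257 0.1408 0.0395]
cover [  178   104   142   149 10169] 0.07376450034222762 ((0.5708824396133423, 0.0004208683967590332), (0.28087082505226135, 0.31319326162338257), 76.24388122558594)
[ 155   38  111   51 4809] [209.66708255  63.23248077] [0.8943 0.1185 0.0091] -0.007 1.247 ((0.6369240283966064, 0.09338854998350143), (0.6565462350845337, 0.2989203631877899), 5.609822750091553)
[  96  149   61  124 6094] [126.89858878 211.72087299] [0.4829 0.3144 0.0104] -0.005 1.247 ((0.4833241105079651, 0.19197417795658112), (0.4247404634952545, 0.32022222876548767), 88.53585052490234)
[240 205  12  12  81] [245.4691358 210.9382716] [0.4838 0.0088 0.0649] 0.061 0.069 ((0.4833569824695587, 0.008487634360790253), (0.024005653336644173, 0.024560103192925453), 71.55218505859375)
```

View pics/c1.png

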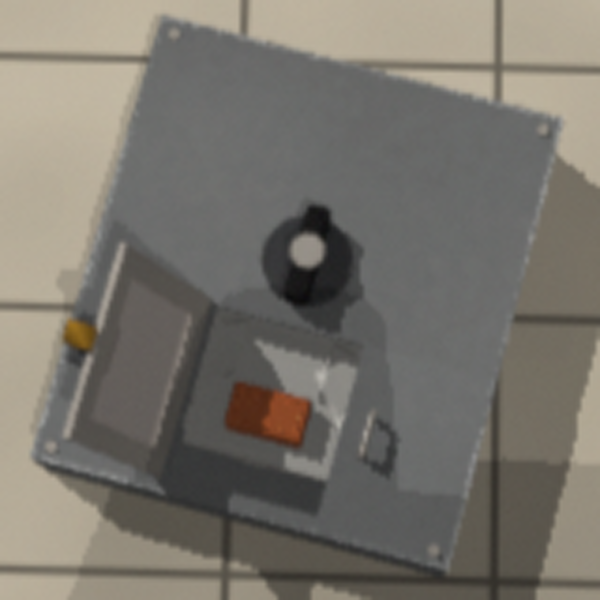

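The crop shows the casting at crop (267,413), the hub bar pointing roughly along the radial direction, and the keeper at (378,443). The tray is the walled orange box; the other orange plate is flat. One refinement, then I move.

```bash
cat >> h.py <<'E'
def tray(P,im):
    h=cv2.cvtColor(im,cv2.COLOR_RGB2HSV)
    m=(h[...,0]<16)&(h[...,1]>180)&(h[...,2]>90)&(P[...,2]>.018)&(P[...,2]<.036)&(P[...,0]<.69)&(P[...,0]>.2)&(P[...,1]>.19)&(P[...,1]<.45)
    return cv2.minAreaRect(P[m][:,:2].astype(np.float32))
def go(x,y,z,yaw,pos=None,rot=None):
    """total tool-frame shift (mm) and yaw turn about tool z to a downward pose, translation done first"""
    from scipy.spatial.transform import Rotation as R
    o=arm.get_obs();p=o['eef_pos'] if pos is None else pos
    r=R.from_euler('xyz',o['tool_rot'] if rot is None else rot)
    t=R.from_euler('xyz',[np.pi,0,yaw])
    d=r.inv().apply(np.array([x,y,z])-p)*1000
    print('shift',d.round(1),'turn',(r.inv()*t).as_rotvec().round(3))
E
python3 - <<'E'
from h import *
for n in('top','side'):
    z=np.load(f'pics/{n}0.npz');im=z['im'];P=z['P']
    print(n,'tray',tray(P,im))
    m=(P[...,2]>.096)&(P[...,2]<.114)&(abs(P[...,0]-.582)<.05)&(abs(P[...,1]+.005)<.05)
    q=P[m];print('handle',len(q),q.mean(0),q[:,2].max(),cv2.minAreaRect(q[:,:2].astype(np.float32)))
    h=cv2.cvtColor(im,cv2.COLOR_RGB2HSV)
    m=((h[...,0]<12)|(h[...,0]>172))&(h[...,1]>120)&(P[...,2]>.061)&(P[...,2]<.07)&(abs(P[...,0]-.484)<.05)&(abs(P[...,1]-.02)<.05)
    q=P[m];print('block',len(q),q.mean(0),cv2.minAreaRect(q[:,:2].astype(np.float32)))
    m=(abs(P[...,2]-.074)<.006)&(P[...,0]>.2)&(h[...,1]<90)
    n_,l,s,_=cv2.connectedComponentsWithStats(m.astype(np.uint8));q=P[l==1+s[1:,4].argmax()]
    print('cover',cv2.minAreaRect(q[:,:2].astype(np.float32)))
    m=(P[...,2]>.09)&(P[...,2]<.25)&(abs(P[...,0]-.5)<.1)&(P[...,1]>.06)&(P[...,1]<.2)
    q=P[m];print('hatch',len(q),q[q[:,2].argmax()],q.max(0))
go(.484,.0195,.20,1.331)
E
```

```text
top tray ((0.4855004549026489, 0.3143441677093506), (0.30958399176597595, 0.1390232890844345), 6.8196330070495605)
handle 180 [ 0.58478061 -0.00367175  0.10453577] 0.1107534815123277 ((0.585501492023468, -0.004256514832377434), (0.020357372239232063, 0.06353756040334702), 81.66687774658203)
block 231 [0.48675891 0.01998497 0.06474851] ((0.48691320419311523, 0.019999731332063675), (0.051229942589998245, 0.029796643182635307), 75.95886993408203)
cover ((0.5708824396133423, 0.0004208683967590332), (0.28087082505226135, 0.31319326162338257), 76.24388122558594)
hatch 1408 [0.51680199 0.13280806 0.18890656] [0.56970552 0.13832514 0.18890656]
side tray ((0.48581552505493164, 0.3160773813724518), (0.30813780426979065, 0.13962896168231964), 6.721809387207031)
handle 207 [0.58652385 0.00148919 0.10423751] 0.11208099297816672 ((0.58638995885849, -0.0013402774930000305), (0.023070817813277245, 0.06458815187215805), 76.28746795654297)
block 107 [0.48518086 0.01408425 0.06553841] ((0.48563268780708313, 0.014107240363955498), (0.02937295287847519, 0.027770839631557465), 77.51602172851562)
cover ((0.5724109411239624, 0.0015978217124938965), (0.28499022126197815, 0.3141106069087982), 76.30682373046875)
hatch 702 [0.51304529 0.13729759 0.18906928] [0.57191828 0.14180442 0.18906928]
shift [ 473.8 -424.3   31.4] turn [-1.000e-03 -1.000e-03 -1.082e+00]
```

>>> play_rows(plan=[[[34,-30.5,2,0,0,0,105],[34,-30.5,2,0,0,0,105],[34,-30.5,2,0,0,0,105],[34,-30.5,2,0,0,0,105],[34,-30.5,2,0,0,0,105],[34,-30.5,2,0,0,0,105],[34,-30.5,2,0,0,0,105],[34,-30.5,2,0,0,0,105],[34,-30.5,2,0,0,0,105],[34,-30.5,2,0,0,0,105]]], force=50)

```text
clock: 1.1
eef_pos: [0.3843, -0.1277, 0.2112]
tool_rot: [3.141, -0.0, 0.249]
contact_force: [1.3, -0.3, -0.7]
gripper_width: 0.0502
grasp_force: 0.0
```

>>> play_rows(plan=[[[34,-30.5,3,0,0,0,105],[34,-30.5,3,0,0,0,105],[34,-30.5,3,0,0,0,105],[33,-29,2,0,0,0,105],[0,0,0,0,0,-0.14,105],[0,0,0,0,0,-0.14,105],[0,0,0,0,0,-0.14,105],[0,0,0,0,0,-0.14,105],[0,0,0,0,0,-0.14,105],[0,0,0,0,0,-0.14,105]]])

```text
clock: 2.1
eef_pos: [0.4846, 0.0206, 0.2]
tool_rot: [-3.141, 0.0, 1.095]
contact_force: [-0.1, 0.0, -0.9]
gripper_width: 0.0503
grasp_force: 0.0
```

>>> play_rows(plan=[[[0,0,0,0,0,-0.122,105],[0,0,0,0,0,-0.122,105],[0,0,0,0,0,0,105],[0,0,0,0,0,0,105]]])

```text
clock: 2.5
eef_pos: [0.4847, 0.0205, 0.2001]
tool_rot: [-3.141, 0.0, 1.329]
contact_force: [0.1, -0.8, 0.2]
gripper_width: 0.0498
grasp_force: 0.0
```

```bash
python3 - <<'E'
from h import *
go(.4865,.020,.045,1.333)
E
```

```text
shift [-1.000e-01  1.900e+00  1.551e+02] turn [-0.     0.    -0.004]
```

>>> play_rows(plan=[[[0,2,45,0,0,-0.004,105],[0,0,45,0,0,0,105],[0,0,35,0,0,0,105],[0,0,15,0,0,0,105],[0,0,10,0,0,0,105],[0,0,5,0,0,0,105],[0,0,0,0,0,0,105],[0,0,0,0,0,0,255],[0,0,0,0,0,0,255],[0,0,0,0,0,0,255]]])

```text
clock: 3.5
eef_pos: [0.4877, 0.02, 0.0464]
tool_rot: [3.14, -0.0, 1.337]
contact_force: [-0.9, -0.8, 6.3]
gripper_width: 0.0288
grasp_force: 50.1
```

>>> play_rows(plan=[[[0,0,0,0,0,0,255],[0,0,0,0,0,0,255]]])

```text
clock: 3.7
eef_pos: [0.4877, 0.02, 0.0464]
tool_rot: [3.14, -0.0, 1.337]
contact_force: [-1.6, 1.0, 6.8]
gripper_width: 0.0288
grasp_force: 50.1
```

>>> play_rows(plan=[[[0,0,-20,0,0,0,255],[0,0,-40,0,0,0,255],[0,0,-45,0,0,0,255],[0,0,-45,0,0,0,255],[0,0,-40,0,0,0,255],[0,0,0,0,0,0,255]]], force=80)

```text
clock: 4.3
eef_pos: [0.4898, 0.0198, 0.241]
tool_rot: [3.132, -0.001, 1.337]
contact_force: [0.6, 0.3, -1.1]
gripper_width: 0.0283
grasp_force: 80.3
```

```bash
cat >> h.py <<'E'
SL=[(-.09,.03),(0,.03),(.09,.03),(-.045,-.03),(.045,-.03)]
def trayfit(P,im):
    h=cv2.cvtColor(im,cv2.COLOR_RGB2HSV)
    m=(h[...,0]<16)&(h[...,1]>180)&(h[...,2]>90)&(P[...,2]>-.01)&(P[...,2]<.04)&(P[...,0]<.70)&(P[...,0]>.2)&(P[...,1]>.19)&(P[...,1]<.47)
    k=np.ones((3,3),np.uint8);m=cv2.morphologyEx(m.astype(np.uint8),cv2.MORPH_OPEN,k)>0
    m&=P[...,2]>.021   # rim
    q=P[m][:,:2]
    from scipy.optimize import minimize
    def f(a):
        c,s=np.cos(a[2]),np.sin(a[2]);d=q-a[:2];X=np.abs(d@[c,s]);Y=np.abs(d@[-s,c])
        return np.minimum(np.abs(np.maximum((X-.1535),(Y-.0635))),.01).mean()
    a=min((minimize(f,[*q.mean(0),t],method='Nelder-Mead') for t in(-.05,.02,.09,.16)),key=lambda r:r.fun)
    return a.x,a.fun
def slot(T,i):
    c,s=np.cos(T[2]),np.sin(T[2]);x,y=SL[i];return T[0]+c*x-s*y,T[1]+s*x+c*y
E
python3 - <<'E'
from h import *
for n in('top','side'):
    z=np.load(f'pics/{n}0.npz');print(n,trayfit(z['P'],z['im']))
    im,d=shot(n,n+'1.png');r=trayfit(cloud(n,d),im);print(n,r)
x,y=slot(r[0],0);print(x,y);go(x,y,.235,1.57+r[0][2])
print(arm.get_obs()['gripper_width'])
E
```

```text
top (array([0.4851725 , 0.31358081, 0.12057294]), np.float64(0.0019175824290922616))
top (array([0.48485864, 0.31393533, 0.11512224]), np.float64(0.0017966046935820321))
side (array([0.4864748 , 0.31731163, 0.12075848]), np.float64(0.0019522625917210955))
side (array([0.48631584, 0.31727962, 0.12059425]), np.float64(0.0019425746447771532))
0.3933604180038753 0.33623454032440625
shift [ 285.8 -164.8    0.9] turn [ 0.002  0.    -0.354]
0.02855077342861901
```

>>> play_rows(plan=[[[41,-23.5,0,0,0,0,255],[41,-23.5,0,0,0,0,255],[41,-23.5,0,0,0,0,255],[41,-23.5,0,0,0,0,255],[41,-23.5,0,0,0,0,255],[41,-23.5,0,0,0,0,255],[40,-23.5,0,0,0,0,255],[0,0,0,0,0,-0.12,255],[0,0,0,0,0,-0.12,255],[0,0,0,0,0,-0.12,255]]])

```text
clock: 5.4
eef_pos: [0.3919, 0.3364, 0.2334]
tool_rot: [-3.139, 0.001, 1.703]
contact_force: [0.5, -0.2, -0.2]
gripper_width: 0.0285
grasp_force: 80.2
```

```bash
python3 - <<'E'
from h import *
T=np.array([.4855,.3157,.12]);x,y=slot(T,0);print(x,y);go(x,y,.020,1.57+T[2]);print(arm.get_obs()['gripper_width'])
E
```

```text
0.39255585655448444 0.3347101604196132
shift [ -1.4   1.1 213.4] turn [-0.003  0.001  0.013]
0.028462976193782217
```

>>> play_rows(plan=[[[-1,1,45,0,0,0,255],[0,0,45,0,0,0,255],[0,0,45,0,0,0,255],[0,0,45,0,0,0,255],[0,0,20,0,0,0,255],[0,0,10,0,0,0,255],[0,0,4,0,0,0,255],[0,0,0,0,0,0,255],[0,0,0,0,0,0,105],[0,0,0,0,0,0,105]]])

```text
clock: 6.4
eef_pos: [0.3951, 0.3361, 0.0224]
tool_rot: [3.14, -0.001, 1.697]
contact_force: [-0.2, 0.5, 0.0]
gripper_width: 0.0504
grasp_force: 0.0
```

>>> play_rows(plan=[[[0,0,0,0,0,0,105],[0,0,-40,0,0,0,105],[0,0,-45,0,0,0,105],[0,0,-45,0,0,0,105],[0,0,-45,0,0,0,105],[0,0,-40,0,0,0,105]]])

```text
clock: 7.0
eef_pos: [0.3943, 0.3356, 0.2393]
tool_rot: [3.14, -0.001, 1.697]
contact_force: [1.3, 1.1, -0.7]
gripper_width: 0.0499
grasp_force: 0.0
```

```bash
python3 - <<'E'
from h import *
im,d=shot('top','t2.png')
cv2.imwrite('pics/t2c.png',cv2.resize(im[90:300,80:340,::-1],None,fx=2.8,fy=2.8,interpolation=cv2.INTER_CUBIC))
go(.586,-.0035,.235,2.903)
E
```

```text
shift [-361.7  145.    10.1] turn [ 0.011  0.002 -1.206]
```

View pics/t2c.png

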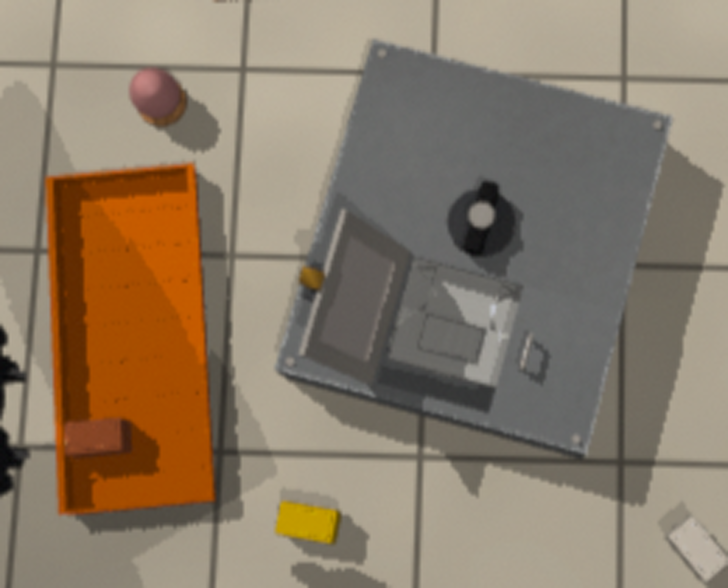

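The casting lies flat near the tray's left wall at (95,437), and the cavity is empty. Now to the handle.

>>> play_rows(plan=[[[-45,18,1,0,0,0,105],[-45,18,1,0,0,0,105],[-45,18,1,0,0,0,105],[-45,18,1,0,0,0,105],[-45,18,1,0,0,0,105],[-45,18,0,0,0,0,105],[-45,18,0,0,0,0,105],[-47,19,0,0,0,0,105],[0,0,0,0,0,-0.15,105],[0,0,0,0,0,-0.15,105]]])

```text
clock: 8.05
eef_pos: [0.5837, -0.0065, 0.2312]
tool_rot: [3.141, 0.0, 2.0]
contact_force: [0.2, -0.7, -1.0]
gripper_width: 0.0499
grasp_force: 0.0
```

>>> play_rows(plan=[[[0,0,0,0,0,-0.15,105],[0,0,0,0,0,-0.15,105],[0,0,0,0,0,-0.15,105],[0,0,0,0,0,-0.15,105],[0,0,0,0,0,-0.15,105],[0,0,0,0,0,-0.15,105],[0,0,0,0,0,0,105],[0,0,0,0,0,0,105]]])

```text
clock: 8.85
eef_pos: [0.5833, -0.0048, 0.2316]
tool_rot: [3.142, 0.0, 2.892]
contact_force: [0.5, 0.3, 0.3]
gripper_width: 0.05
grasp_force: 0.0
```

```bash
python3 - <<'E'
from h import *
go(.586,-.0035,.085,2.903)
E
```

```text
shift [ -2.3   1.9 146.6] turn [ 0.     0.    -0.011]
```

>>> play_rows(plan=[[[-2,2,45,0,0,-0.011,105],[0,0,45,0,0,0,105],[0,0,30,0,0,0,105],[0,0,15,0,0,0,105],[0,0,11,0,0,0,105],[0,0,0,0,0,0,255],[0,0,0,0,0,0,255],[0,0,0,0,0,0,255],[0,0,0,0,0,0,255]]])

```text
clock: 9.75
eef_pos: [0.5866, -0.0027, 0.0867]
tool_rot: [3.14, 0.002, 2.908]
contact_force: [0.4, 4.5, 6.6]
gripper_width: 0.0143
grasp_force: 79.6
```

```bash
python3 - <<'E'
from h import *
o=arm.get_obs();print(o['eef_pos'],o['contact_force'],o['torque'],o['gripper_width'])
im,d=shot('side')
cv2.imwrite('pics/s3c.png',cv2.resize(im[130:290,140:330,::-1],None,fx=3.5,fy=3.5,interpolation=cv2.INTER_CUBIC))
E
```

```text
[ 0.58662391 -0.00273365  0.0866955 ] [0.4415664  4.4995846  6.64433472] [ 0.87774702  0.07184713 -0.13035431] 0.014302732990754841
```

View pics/s3c.png

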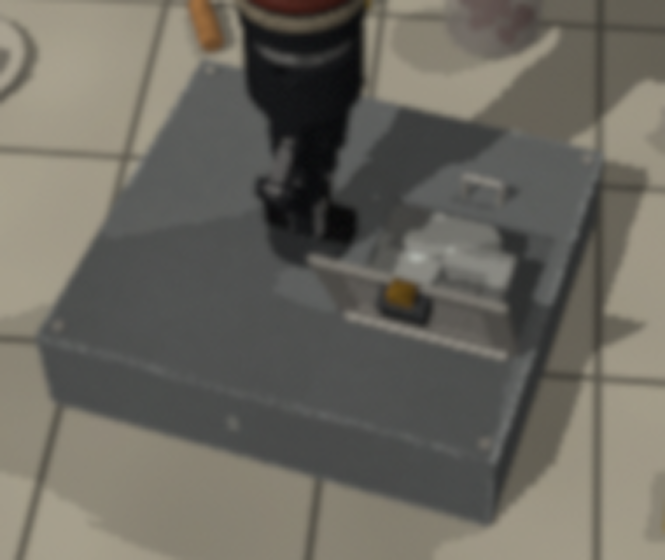

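The side crop shows the fingers straddling the bar at crop (310,215), opening 14.3 mm. Turn clockwise by 72°.

>>> play_rows(plan=[[[0,-1,-1,0,0,0.08,255],[0,0,0,0,0,0.14,255],[0,0,0,0,0,0.14,255],[0,0,0,0,0,0.14,255],[0,0,0,0,0,0.14,255],[0,0,0,0,0,0.14,255],[0,0,0,0,0,0.14,255],[0,0,0,0,0,0.14,255],[0,0,0,0,0,0.14,255],[0,0,0,0,0,0.057,255]]])

```text
clock: 10.8
eef_pos: [0.5879, -0.0016, 0.0867]
tool_rot: [3.137, -0.005, 1.647]
contact_force: [10.9, 14.8, -8.1]
gripper_width: 0.0143
grasp_force: 79.6
```

>>> play_rows(plan=[[[0,0,0,0,0,0,255],[0,0,0,0,0,0,255],[0,0,0,0,0,0,255]]])

```text
clock: 11.1
eef_pos: [0.5878, -0.0016, 0.0867]
tool_rot: [3.137, -0.005, 1.652]
contact_force: [10.8, 15.3, -9.5]
gripper_width: 0.0138
grasp_force: 79.6
```

```bash
python3 - <<'E'
from h import *
o=arm.get_obs();print(o['eef_pos'],o['tool_rot'],o['contact_force'],o['torque'],o['gripper_width'])
E
```

```text
[ 0.58784332 -0.00161707  0.08671296] [ 3.13654098 -0.00458036  1.6524287 ] [10.84404783 15.25795355 -9.46569937] [ 2.8872862  -1.87538881 -0.11129743] 0.01380050809031334
```

>>> play_rows(plan=[[[0,0,0,0,0,0,130],[0,0,0,0,0,0,105],[0,0,0,0,0,0,105],[0,0,-40,0,0,0,105],[0,0,-45,0,0,0,105],[0,0,-45,0,0,0,105],[0,0,-20,0,0,0,105],[0,0,0,0,0,0,105]]])

```text
clock: 11.9
eef_pos: [0.5872, -0.0049, 0.2401]
tool_rot: [3.136, 0.002, 1.65]
contact_force: [0.5, -0.9, -0.3]
gripper_width: 0.05
grasp_force: 0.0
```

```bash
cat >> h.py <<'E'
def block():
    im,d=shot('top');P=cloud('top',d);h=cv2.cvtColor(im,cv2.COLOR_RGB2HSV)
    m=((h[...,0]<12)|(h[...,0]>172))&(h[...,1]>120)&(P[...,2]>.061)&(P[...,2]<.07)&(abs(P[...,0]-.484)<.06)&(abs(P[...,1]-.02)<.06)
    q=P[m];print('block',len(q),len(q)>20 and (q.mean(0),cv2.minAreaRect(q[:,:2].astype(np.float32))))
    print('tray',trayfit(P,im))
    return im,P
E
python3 - <<'E'
from h import *
im,P=block()
cv2.imwrite('pics/t4c.png',cv2.resize(im[120:280,150:330,::-1],None,fx=3,fy=3,interpolation=cv2.INTER_CUBIC))
go(.488,.0205,.047,1.333)
E
```

```text
block 0 False
tray (array([0.48490166, 0.31363463, 0.11913462]), np.float64(0.0023900727712089153))
shift [ 33.1 -96.4 190.5] turn [0.003 0.001 0.317]
```

View pics/t4c.png

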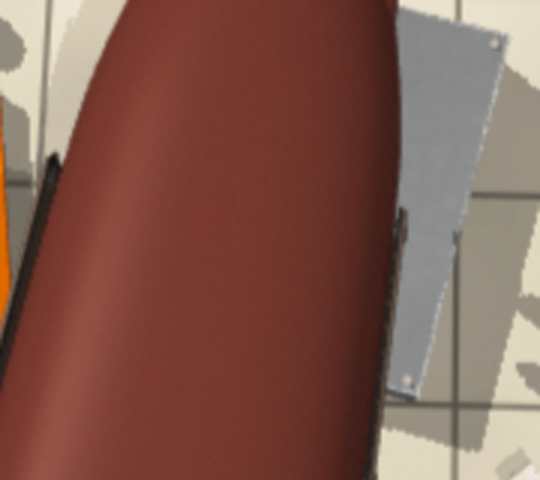

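The arm hides the window in the top view, so I'll use the side camera for presence.

```bash
cat >> h.py <<'E'
def sblock():
    im,d=shot('side');P=cloud('side',d);h=cv2.cvtColor(im,cv2.COLOR_RGB2HSV)
    m=((h[...,0]<12)|(h[...,0]>172))&(h[...,1]>120)&(P[...,2]>.03)&(P[...,2]<.075)&(abs(P[...,0]-.484)<.06)&(abs(P[...,1]-.02)<.06)
    q=P[m];print('sblock',len(q),len(q)>20 and q.mean(0));print('tray',trayfit(P,im));return im
E
python3 - <<'E'
from h import *
z=np.load('pics/side0.npz')
im=sblock();cv2.imwrite('pics/s4c.png',cv2.resize(im[130:290,140:330,::-1],None,fx=3,fy=3,interpolation=cv2.INTER_CUBIC))
E
```

```text
sblock 119 [0.48396034 0.01455575 0.06509058]
tray (array([0.48622937, 0.31710087, 0.12166202]), np.float64(0.002661042222968219))
```

View pics/s4c.png

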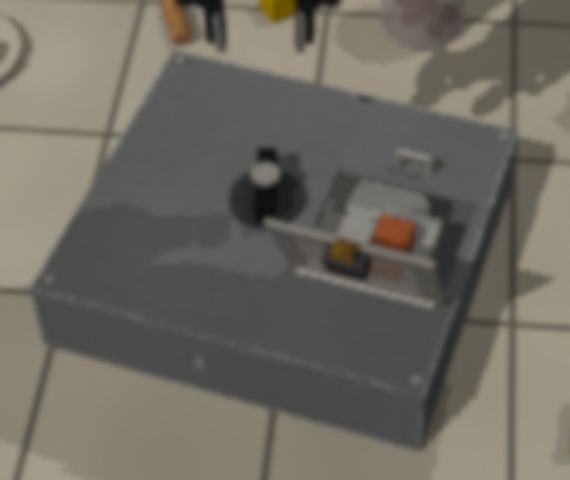

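Brick-coloured block seen in the window at crop (393,232). Pick it.

>>> play_rows(plan=[[[16.5,-48,0,0,0,0,105],[16.5,-48.5,0,0,0,0,105],[0,0,30,0,0,0.106,105],[0,0,30,0,0,0.106,105],[0,0,30,0,0,0.106,105],[0,0,30,0,0,0,105],[0,0,30,0,0,0,105],[0,0,25,0,0,0,105],[0,0,0,0,0,0,105]]])

```text
clock: 12.9
eef_pos: [0.4846, 0.0207, 0.0575]
tool_rot: [-3.134, 0.001, 1.333]
contact_force: [-0.4, 0.1, 0.4]
gripper_width: 0.0505
grasp_force: 0.0
```

```bash
python3 - <<'E'
from h import *
go(.4875,.0205,.047,1.333)
E
```

```text
shift [ 0.5  3.  10.5] turn [-0.008  0.001 -0.   ]
```

>>> play_rows(plan=[[[0.5,3,7,-0.008,0,0,105],[0,0,3,0,0,0,105],[0,0,0,0,0,0,255],[0,0,0,0,0,0,255],[0,0,0,0,0,0,255],[0,0,0,0,0,0,255],[0,0,-18,0,0,0,255],[0,0,-40,0,0,0,255],[0,0,-45,0,0,0,255],[0,0,-45,0,0,0,255]]])

```text
clock: 13.9
eef_pos: [0.4901, 0.0205, 0.2016]
tool_rot: [3.133, -0.0, 1.333]
contact_force: [1.6, -0.1, -1.2]
gripper_width: 0.0278
grasp_force: 79.1
```

>>> play_rows(plan=[[[0,0,-40,0,0,0,255],[44.5,-11.6,0,0,0,0,255],[44.5,-11.6,0,0,0,0,255],[44.5,-11.6,0,0,0,0,255],[44.5,-11.6,0,0,0,0,255],[44.5,-11.6,0,0,0,0,255],[44.5,-11.6,0,0,0,0,255],[44.5,-11.6,0,0,0,0,255],[0,0,0,0,0,-0.12,255],[0,0,0,0,0,-0.12,255]]])

```text
clock: 14.9
eef_pos: [0.4841, 0.344, 0.239]
tool_rot: [3.133, 0.002, 1.58]
contact_force: [0.0, -1.2, -0.3]
gripper_width: 0.0279
grasp_force: 79.3
```

>>> play_rows(plan=[[[0,0,0,0,0,-0.12,255],[0,0,0,0,0,0,255]]])

```text
clock: 15.1
eef_pos: [0.4846, 0.3426, 0.2392]
tool_rot: [3.134, 0.003, 1.695]
contact_force: [1.1, 0.0, -1.1]
gripper_width: 0.0276
grasp_force: 79.2
```

```bash
python3 - <<'E'
from h import *
im,d=shot('side');T=trayfit(cloud('side',d),im);print(T)
T=T[0]-[.0008,.0015,0];x,y=slot(T,1);go(x,y,.022,1.57+T[2]);print(arm.get_obs()['gripper_width'])
E
```

```text
(array([0.48652201, 0.31728858, 0.12095312]), np.float64(0.0024419284214247396))
shift [  4.   -3.9 217.2] turn [ 0.008  0.003 -0.001]
0.02774251725966188
```

>>> play_rows(plan=[[[0,-3,45,0.006,0,0,255],[0,0,45,0,0,0,255],[0,0,45,0,0,0,255],[0,0,40,0,0,0,255],[0,0,25,0,0,0,255],[0,0,10,0,0,0,255],[0,0,6,0,0,0,255],[0,0,0,0,0,0,255],[0,0,0,0,0,0,105],[0,0,0,0,0,0,105]]])

```text
clock: 16.15
eef_pos: [0.4835, 0.3421, 0.0241]
tool_rot: [3.138, 0.002, 1.691]
contact_force: [0.3, -0.6, 0.2]
gripper_width: 0.0502
grasp_force: 0.0
```

>>> play_rows(plan=[[[0,0,0,0,0,0,105],[0,0,-40,0,0,0,105],[0,0,-45,0,0,0,105],[0,0,-45,0,0,0,105],[0,0,-45,0,0,0,105],[0,0,-40,0,0,0,105]]])

```text
clock: 16.75
eef_pos: [0.4822, 0.3422, 0.2404]
tool_rot: [3.138, 0.002, 1.692]
contact_force: [0.9, 2.0, -0.1]
gripper_width: 0.0501
grasp_force: 0.0
```

```bash
python3 - <<'E'
from h import *
go(.588,-.0015,.235,1.646)
E
```

```text
shift [-354.    63.5    6.4] turn [0.003 0.002 0.046]
```

>>> play_rows(plan=[[[-44,8,0,0,0,0,105],[-44,8,0,0,0,0,105],[-44,8,0,0,0,0,105],[-44,8,0,0,0,0,105],[-44,8,0,0,0,0,105],[-44,8,0,0,0,0,105],[-44,8,0,0,0,0,105],[-46,8,0,0,0,0.046,105],[0,0,30,0,0,0,105],[0,0,0,0,0,0,105]]])

```text
clock: 17.75
eef_pos: [0.587, -0.0027, 0.2058]
tool_rot: [-3.138, 0.002, 1.644]
contact_force: [-1.2, 1.1, -0.1]
gripper_width: 0.0501
grasp_force: 0.0
```

```bash
python3 - <<'E'
from h import *
go(.588,-.0015,.0865,1.646)
E
```

```text
shift [  1.3   1.5 119.3] turn [-0.003  0.002 -0.002]
```

>>> play_rows(plan=[[[1,1,45,0,0,0,105],[0,0,45,0,0,0,105],[0,0,20,0,0,0,105],[0,0,9,0,0,0,105],[0,0,0,0,0,0,255],[0,0,0,0,0,0,255],[0,0,0,0,0,0,255],[0,0,0,0,0,0,255]]])

```text
clock: 18.55
eef_pos: [0.588, -0.0006, 0.0915]
tool_rot: [-3.141, 0.003, 1.647]
contact_force: [-11.5, 0.1, 10.4]
gripper_width: 0.0134
grasp_force: 81.2
```

>>> play_rows(plan=[[[0,0,0,0,0,0.08,255],[0,0,0,0,0,0.14,255],[0,0,0,0,0,0.14,255],[0,0,0,0,0,0.14,255],[0,0,0,0,0,0.14,255],[0,0,0,0,0,0.14,255],[0,0,0,0,0,0.14,255],[0,0,0,0,0,0.14,255],[0,0,0,0,0,0.14,255],[0,0,0,0,0,0.057,255]]])

```text
clock: 19.55
eef_pos: [0.5903, -0.0021, 0.0916]
tool_rot: [3.136, -0.001, 0.384]
contact_force: [-1.6, -5.6, 0.9]
gripper_width: 0.0137
grasp_force: 80.2
```

>>> play_rows(plan=[[[0,0,0,0,0,0,255],[0,0,0,0,0,0,130],[0,0,0,0,0,0,105],[0,0,0,0,0,0,105],[0,0,-40,0,0,0,105],[0,0,-45,0,0,0,105],[0,0,-45,0,0,0,105],[0,0,-20,0,0,0,105],[0,0,0,0,0,0,105]]])

```text
clock: 20.45
eef_pos: [0.5915, -0.0004, 0.2438]
tool_rot: [3.135, -0.007, 0.39]
contact_force: [0.6, -0.2, -0.2]
gripper_width: 0.0502
grasp_force: 0.0
```

```bash
python3 - <<'E'
from h import *
im=sblock();cv2.imwrite('pics/s5.png',im[:,:,::-1])
go(.4875,.0205,.047,1.333)
E
```

```text
sblock 111 [0.48404483 0.0154194  0.06516194]
tray (array([0.48639057, 0.31711985, 0.12223629]), np.float64(0.003388043413966615))
shift [-88.1 -59.3 193.8] turn [ 0.006 -0.001 -0.943]
```

>>> play_rows(plan=[[[-29.5,-20,0,0,0,0,105],[-29.5,-20,0,0,0,0,105],[-29,-19,0,0,0,0,105],[0,0,20,0,0,-0.135,105],[0,0,20,0,0,-0.135,105],[0,0,20,0,0,-0.135,105],[0,0,20,0,0,-0.135,105],[0,0,20,0,0,-0.135,105],[0,0,20,0,0,-0.135,105],[0,0,20,0,0,-0.135,105]]])

```text
clock: 21.5
eef_pos: [0.4847, 0.0206, 0.0975]
tool_rot: [3.141, 0.002, 1.34]
contact_force: [0.7, -0.3, 0.6]
gripper_width: 0.05
grasp_force: 0.0
```

>>> play_rows(plan=[[[0,0,25,0,0,0,105],[0,0,17,0,0,0,105],[0,0,0,0,0,0,105]]])

```text
clock: 21.8
eef_pos: [0.4831, 0.0206, 0.0546]
tool_rot: [-3.138, 0.003, 1.335]
contact_force: [-0.2, 0.6, -0.8]
gripper_width: 0.0505
grasp_force: 0.0
```

```bash
python3 - <<'E'
from h import *
go(.4875,.0205,.047,1.333)
E
```

```text
shift [1.  4.4 7.6] turn [-0.004  0.003  0.002]
```

>>> play_rows(plan=[[[1,4,5,0,0,0,105],[0,0,2,0,0,0,105],[0,0,0,0,0,0,255],[0,0,0,0,0,0,255],[0,0,0,0,0,0,255],[0,0,0,0,0,0,255],[0,0,-18,0,0,0,255],[0,0,-40,0,0,0,255],[0,0,-45,0,0,0,255],[0,0,-45,0,0,0,255]]])

```text
clock: 22.8
eef_pos: [0.4893, 0.0207, 0.2004]
tool_rot: [3.139, 0.002, 1.335]
contact_force: [1.6, -0.7, -1.7]
gripper_width: 0.0278
grasp_force: 79.2
```

>>> play_rows(plan=[[[0,0,-40,0,0,0,255],[43,0,0,0,0,0,255],[43,0,0,0,0,0,255],[43,0,0,0,0,0,255],[43,0,0,0,0,0,255],[43,0,0,0,0,0,255],[43,1,0,0,0,0,255],[43,1,0,0,0,0,255],[42,1,0,0,0,-0.12,255],[0,0,0,0,0,-0.12,255]]])

```text
clock: 23.8
eef_pos: [0.5728, 0.3581, 0.2366]
tool_rot: [3.14, 0.001, 1.583]
contact_force: [-0.5, -1.6, -0.4]
gripper_width: 0.0276
grasp_force: 79.3
```

>>> play_rows(plan=[[[0,0,0,0,0,-0.12,255],[0,0,0,0,0,0,255]]])

```text
clock: 24.0
eef_pos: [0.5727, 0.3539, 0.2376]
tool_rot: [3.14, 0.003, 1.697]
contact_force: [-0.9, 0.1, -0.1]
gripper_width: 0.0278
grasp_force: 79.3
```

```bash
python3 - <<'E'
from h import *
im,d=shot('side');T=trayfit(cloud('side',d),im);print(T)
T=T[0]-[.0008,.0015,0];x,y=slot(T,2);go(x,y,.022,1.57+T[2]);print(arm.get_obs()['gripper_width'])
E
```

```text
(array([0.48633678, 0.31739048, 0.12215514]), np.float64(0.0027361406786830947))
shift [  3.9  -1.4 215.8] turn [0.001 0.003 0.   ]
0.02793196622610207
```

>>> play_rows(plan=[[[1,-1,45,0,0,0,255],[0,0,45,0,0,0,255],[0,0,45,0,0,0,255],[0,0,40,0,0,0,255],[0,0,25,0,0,0,255],[0,0,10,0,0,0,255],[0,0,5,0,0,0,255],[0,0,0,0,0,0,255],[0,0,0,0,0,0,105],[0,0,0,0,0,0,105]]])

```text
clock: 25.05
eef_pos: [0.5731, 0.3541, 0.024]
tool_rot: [3.138, 0.002, 1.693]
contact_force: [0.9, 0.1, -0.1]
gripper_width: 0.0502
grasp_force: 0.0
```

>>> play_rows(plan=[[[0,0,0,0,0,0,105],[0,0,-40,0,0,0,105],[0,0,-45,0,0,0,105],[0,0,-45,0,0,0,105],[0,0,-45,0,0,0,105],[0,0,-40,0,0,0,105]]])

```text
clock: 25.65
eef_pos: [0.5719, 0.3544, 0.2407]
tool_rot: [3.138, 0.002, 1.694]
contact_force: [1.4, 1.0, 0.5]
gripper_width: 0.0499
grasp_force: 0.0
```

```bash
python3 - <<'E'
from h import *
go(.588,-.0015,.235,3.530)
im,d=shot('side');print(trayfit(cloud('side',d),im))
E
```

```text
shift [-355.2  -27.9    6.4] turn [ 0.     0.005 -1.836]
(array([0.48639994, 0.31714341, 0.12167956]), np.float64(0.003153400786667991))
```

>>> play_rows(plan=[[[-44.5,-3.5,0,0,0,0,105],[-44.5,-3.5,0,0,0,0,105],[-44.5,-3.5,0,0,0,0,105],[-44.5,-3.5,0,0,0,0,105],[-44.5,-3.5,0,0,0,0,105],[-44.5,-3.5,0,0,0,0,105],[-44.5,-3.5,0,0,0,0,105],[-44.5,-3.5,0,0,0,0,105],[0,0,0,0,0,-0.14,105],[0,0,0,0,0,-0.14,105]]])

```text
clock: 26.7
eef_pos: [0.5881, -0.0041, 0.2387]
tool_rot: [3.141, 0.003, 1.977]
contact_force: [-0.1, -0.5, -0.4]
gripper_width: 0.0504
grasp_force: 0.0
```

>>> play_rows(plan=[[[0,0,0,0,0,-0.14,105],[0,0,0,0,0,-0.14,105],[0,0,0,0,0,-0.14,105],[0,0,0,0,0,-0.14,105],[0,0,0,0,0,-0.14,105],[0,0,0,0,0,-0.14,105],[0,0,0,0,0,-0.14,105],[0,0,0,0,0,-0.14,105],[0,0,0,0,0,-0.14,105],[0,0,0,0,0,-0.14,105]]])

```text
clock: 27.7
eef_pos: [0.5881, -0.0024, 0.2387]
tool_rot: [-3.139, 0.001, -2.903]
contact_force: [-1.0, 0.6, -0.3]
gripper_width: 0.0502
grasp_force: 0.0
```

>>> play_rows(plan=[[[0,0,20,0,0,-0.14,105],[0,0,20,0,0,-0.016,105],[0,0,0,0,0,0,105]]])

```text
clock: 28.0
eef_pos: [0.5866, -0.0023, 0.1964]
tool_rot: [-3.14, -0.003, -2.753]
contact_force: [-0.6, 0.3, -0.1]
gripper_width: 0.0502
grasp_force: 0.0
```

```bash
python3 - <<'E'
from h import *
go(.588,-.001,.0865,3.530)
E
```

```text
shift [ -2.1   0.8 109.9] turn [-0.001 -0.003  0.   ]
```

>>> play_rows(plan=[[[-2,1,45,0,0,0,105],[0,0,40,0,0,0,105],[0,0,15,0,0,0,105],[0,0,7,0,0,0,105],[0,0,0,0,0,0,255],[0,0,0,0,0,0,255],[0,0,0,0,0,0,255],[0,0,0,0,0,0,255]]])

```text
clock: 28.8
eef_pos: [0.5912, -0.0017, 0.0937]
tool_rot: [-3.136, 0.003, -2.753]
contact_force: [-0.4, -2.9, 6.1]
gripper_width: 0.0133
grasp_force: 79.8
```

>>> play_rows(plan=[[[0,0,0,0,0,0.08,255],[0,0,0,0,0,0.14,255],[0,0,0,0,0,0.14,255],[0,0,0,0,0,0.14,255],[0,0,0,0,0,0.14,255],[0,0,0,0,0,0.14,255],[0,0,0,0,0,0.14,255],[0,0,0,0,0,0.14,255],[0,0,0,0,0,0.14,255],[0,0,0,0,0,0.057,255]]])

```text
clock: 29.8
eef_pos: [0.5904, -0.0054, 0.0937]
tool_rot: [-3.137, 0.011, 2.265]
contact_force: [-5.0, -19.6, 8.4]
gripper_width: 0.0134
grasp_force: 80.4
```

>>> play_rows(plan=[[[0,0,0,0,0,0,255],[0,0,0,0,0,0,130],[0,0,0,0,0,0,105],[0,0,0,0,0,0,105],[0,0,-40,0,0,0,105],[0,0,-45,0,0,0,105],[0,0,-45,0,0,0,105],[0,0,-20,0,0,0,105],[0,0,0,0,0,0,105]]])

```text
clock: 30.7
eef_pos: [0.5914, -0.0004, 0.2455]
tool_rot: [3.137, 0.008, 2.274]
contact_force: [-0.1, -0.0, 0.8]
gripper_width: 0.05
grasp_force: 0.0
```

```bash
python3 - <<'E'
from h import *
im=sblock();cv2.imwrite('pics/s6.png',im[:,:,::-1])
cv2.imwrite('pics/s6c.png',cv2.resize(im[120:384,130:350,::-1],None,fx=2.2,fy=2.2,interpolation=cv2.INTER_CUBIC))
go(.4875,.0205,.047,1.333)
E
```

```text
sblock 0 False
tray (array([0.4863101 , 0.31686524, 0.12034478]), np.float64(0.0037925170382232666))
shift [ 83.4 -65.4 195.6] turn [0.004 0.004 0.941]
```

View pics/s6c.png

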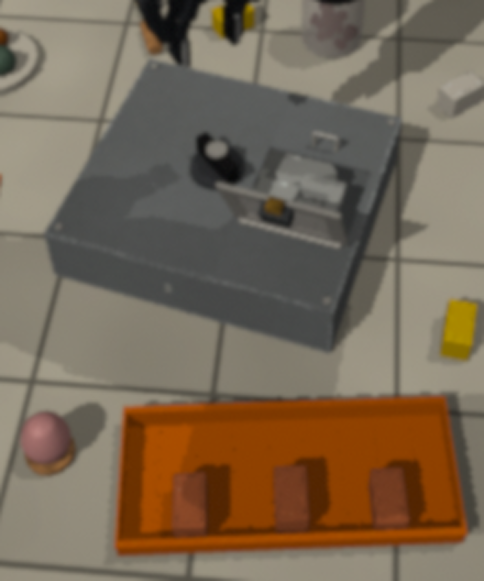

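Mould 4 is empty, and the three blocks lie flat in the tray at about (190,503), (293,497) and (390,497). Next index.

>>> play_rows(plan=[[[2,0,45,0,0,0,105],[0,0,45,0,0,0,105],[0,0,40,0,0,0,105],[0,0,20,0,0,0,105],[0,0,4,0,0,0,105],[0,0,0,0,0,0,255],[0,0,0,0,0,0,255],[0,0,0,0,0,0,255],[0,0,0,0,0,0,255]]])

```text
clock: 31.65
eef_pos: [0.5868, -0.0014, 0.0891]
tool_rot: [-3.137, 0.005, 2.273]
contact_force: [-11.4, -8.3, 7.0]
gripper_width: 0.0142
grasp_force: 80.4
```

>>> play_rows(plan=[[[0,0,0,0,0,0.08,255],[0,0,0,0,0,0.14,255],[0,0,0,0,0,0.14,255],[0,0,0,0,0,0.14,255],[0,0,0,0,0,0.14,255],[0,0,0,0,0,0.14,255],[0,0,0,0,0,0.14,255],[0,0,0,0,0,0.14,255],[0,0,0,0,0,0.14,255],[0,0,0,0,0,0.057,255]]])

```text
clock: 32.65
eef_pos: [0.5892, -0.0012, 0.0891]
tool_rot: [3.136, 0.003, 1.01]
contact_force: [0.4, -8.2, -1.5]
gripper_width: 0.0141
grasp_force: 79.4
```

>>> play_rows(plan=[[[0,0,0,0,0,0,255],[0,0,0,0,0,0,130],[0,0,0,0,0,0,105],[0,0,0,0,0,0,105],[0,0,-40,0,0,0,105],[0,0,-45,0,0,0,105],[0,0,-45,0,0,0,105],[0,0,-20,0,0,0,105],[0,0,0,0,0,0,105]]])

```text
clock: 33.55
eef_pos: [0.5902, 0.0009, 0.2418]
tool_rot: [3.133, -0.002, 1.017]
contact_force: [0.7, 0.1, -0.2]
gripper_width: 0.0503
grasp_force: 0.0
```

```bash
python3 - <<'E'
from h import *
im=sblock();cv2.imwrite('pics/s7.png',im[:,:,::-1])
cv2.imwrite('pics/s7c.png',cv2.resize(im[120:384,130:350,::-1],None,fx=2.2,fy=2.2,interpolation=cv2.INTER_CUBIC))
go(.4875,.0205,.047,1.333)
E
```

```text
sblock 0 False
tray (array([0.48632274, 0.31700303, 0.11968995]), np.float64(0.003894085699220575))
shift [-36.9 -97.9 191.8] turn [ 0.006  0.001 -0.316]
```

View pics/s7c.png

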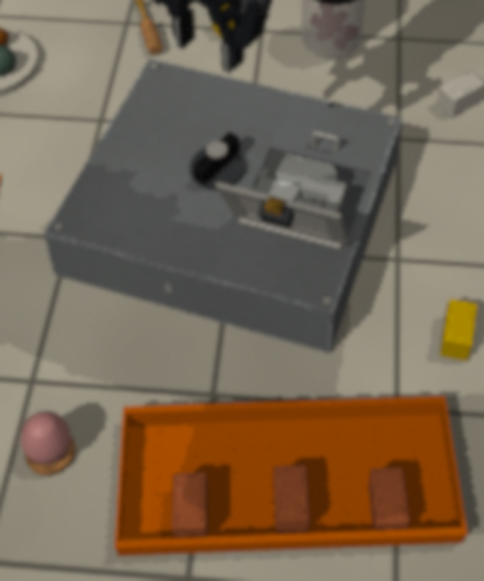

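All five moulds have been checked: three castings, all in the tray. The plate is clicked in with an empty mould under the window. Now the hatch: close the fingers, go behind it and push it over.

```bash
cat >> h.py <<'E'
L=np.array([.4885,.0215]);XM=np.array([np.cos(.238),-np.sin(.238)]);YM=np.array([np.sin(.238),np.cos(.238)])
def gm(a,b,z): # machine coords: a along x_m, b left
    x,y=L+a*XM+b*YM;go(x,y,z,1.333)
E
python3 - <<'E'
from h import *
gm(-.035,.165,.25)
im,d=shot('side');P=cloud('side',d);m=(P[...,2]>.085)&(P[...,2]<.2)&(abs(P[...,0]-.5)<.12)&(P[...,1]>.03)&(P[...,1]<.2)
q=P[m];a=(q[:,:2]-L)@XM;b=(q[:,:2]-L)@YM
for lo in np.arange(.085,.2,.015):
    k=(q[:,2]>=lo)&(q[:,2]<lo+.015)
    if k.sum(): print(round(lo,3),k.sum(),'a',a[k].min().round(3),a[k].max().round(3),'b',b[k].min().round(3),b[k].max().round(3))
E
```

```text
shift [ 110.5 -180.9  -11.6] turn [ 0.006  0.001 -0.316]
0.085 81 a -0.061 0.103 b 0.034 0.07
0.1 66 a -0.062 0.06 b 0.069 0.077
0.115 62 a -0.061 0.058 b 0.076 0.084
0.13 70 a -0.061 0.06 b 0.081 0.091
0.145 95 a -0.062 0.06 b 0.089 0.114
0.16 146 a -0.061 0.059 b 0.093 0.119
0.175 210 a -0.061 0.06 b 0.1 0.124
```

>>> play_rows(plan=[[[22,-36,-2,0,0,0,255],[22,-36,-2,0,0,0,255],[22,-36,-2,0,0,0,255],[22,-36,-2,0,0,0,255],[22,-37,-2,0,0,0,255],[0,0,0,0,0,-0.105,255],[0,0,0,0,0,-0.105,255],[0,0,0,0,0,-0.106,255],[0,0,40,0,0,0,255],[0,0,40,0,0,0,255]]])

```text
clock: 34.65
eef_pos: [0.4921, 0.1896, 0.1654]
tool_rot: [3.139, 0.002, 1.333]
contact_force: [-0.4, -0.1, -0.7]
gripper_width: -0.0003
grasp_force: 0.0
```

>>> play_rows(plan=[[[0,0,17,0,0,0,255],[-10,0,0,0,0,0,255],[-15,0,0,0,0,0,255],[-15,0,0,0,0,0,255],[-15,0,0,0,0,0,255],[-15,0,0,0,0,0,255]]])

```text
clock: 35.25
eef_pos: [0.4762, 0.1201, 0.1513]
tool_rot: [3.137, 0.001, 1.332]
contact_force: [0.3, 1.2, 1.4]
gripper_width: -0.0002
grasp_force: 0.9
```

```bash
python3 - <<'E'
from h import *
gm(-.035,.01,.15)
E
```

```text
shift [-82.9   0.2   1.4] turn [ 0.004  0.001 -0.001]
```

Contact is gentle. I keep pushing over the top, then back off and go up.

>>> play_rows(plan=[[[-15,0,0,0,0,0,255],[-15,0,0,0,0,0,255],[-15,0,0,0,0,0,255],[-15,0,0,0,0,0,255],[-12,0,0,0,0,0,255],[-10,0,0,0,0,0,255],[0,0,0,0,0,0,255],[10,0,0,0,0,0,255],[0,0,-35,0,0,0,255],[0,0,-35,0,0,0,255]]])

```text
clock: 36.25
eef_pos: [0.458, 0.0528, 0.2206]
tool_rot: [3.142, 0.002, 1.334]
contact_force: [0.7, -0.0, 0.8]
gripper_width: 0.0001
grasp_force: 0.0
```

```bash
python3 - <<'E'
from h import *
gm(-.035,-.01,.19)
im,d=shot('side');P=cloud('side',d);m=(P[...,2]>.085)&(P[...,2]<.2)
a=(P[...,:2]-L)@XM;b=(P[...,:2]-L)@YM
m&=(a<.055)&(a>.0)&(b>-.1)&(b<.1)
for lo in np.arange(.085,.2,.015):
    k=m&(P[...,2]>=lo)&(P[...,2]<lo+.015)
    if k.sum(): print(round(lo,3),k.sum(),'b',b[k].min().round(3),b[k].max().round(3))
cv2.imwrite('pics/s8c.png',cv2.resize(im[120:290,130:350,::-1],None,fx=2.5,fy=2.5))
E
```

```text
shift [-33.2   2.   30.7] turn [0.    0.002 0.001]
0.085 201 b 0.037 0.067
0.1 193 b 0.025 0.045
0.115 193 b 0.014 0.035
0.13 194 b -0.002 0.021
0.145 142 b -0.008 0.019
0.16 141 b -0.017 0.019
0.175 20 b -0.01 0.006
```

View pics/s8c.png

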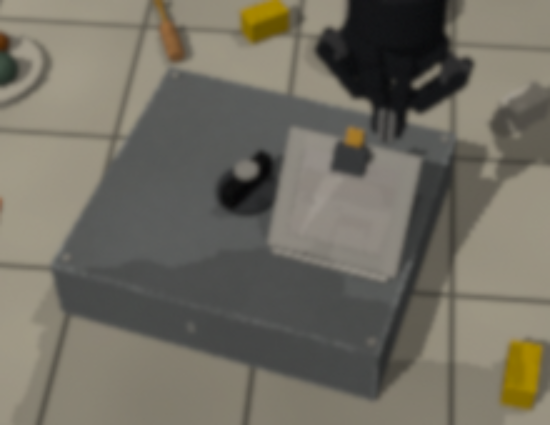

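Hatch is at about 0.9 rad, leaning over the window with its case at (353,155). Now press from above on the plain face.

>>> play_rows(plan=[[[-19,0,20,0,0,0,255],[0,0,20,0,0,0,255],[0,0,15,0,0,0,255],[0,0,15,0,0,0,255],[0,0,15,0,0,0,255],[0,0,15,0,0,0,255],[0,0,12,0,0,0,255],[0,0,10,0,0,0,255],[0,0,4,0,0,0,255],[0,0,0,0,0,0,255]]])

```text
clock: 37.3
eef_pos: [0.4542, 0.0332, 0.094]
tool_rot: [3.14, 0.002, 1.333]
contact_force: [-0.2, -0.7, 0.2]
gripper_width: -0.0003
grasp_force: 0.0
```

>>> play_rows(plan=[[[0,0,-40,0,0,0,255],[0,0,0,0,0,0,255]]])

```text
clock: 37.5
eef_pos: [0.4571, 0.0329, 0.1382]
tool_rot: [3.133, 0.001, 1.333]
contact_force: [1.2, -0.2, 0.4]
gripper_width: -0.0001
grasp_force: 0.0
```

```bash
python3 - <<'E'
from h import *
gm(0,-.043,.1)
im,d=shot('side');P=cloud('side',d);m=(P[...,2]>.076)&(P[...,2]<.2)
a=(P[...,:2]-L)@XM;b=(P[...,:2]-L)@YM
m&=(a<.055)&(a>.02)&(b>-.1)&(b<.1)
for lo in np.arange(-.06,.06,.02):
    k=m&(b>=lo)&(b<lo+.02)
    if k.sum(): print(round(lo,3),k.sum(),'z',np.median(P[k][:,2]))
E
```

```text
shift [-46.6  32.8  38.6] turn [ 0.009  0.001 -0.   ]
-0.06 66 z 0.0894084771600735
-0.04 102 z 0.08772228606419175
-0.02 102 z 0.08627150110971152
0.0 109 z 0.0838413162447614
0.02 100 z 0.08208740499432335
0.04 106 z 0.08123473098978823
```

Hatch rests at about 0.09 rad, on the keeper. Press on the latch case.

>>> play_rows(plan=[[[-23,16.5,0,0,0,0,255],[-23,16.5,0,0,0,0,255],[0,0,15,0,0,0,255],[0,0,15,0,0,0,255],[0,0,5,0,0,0,255],[0,0,4,0,0,0,255],[0,0,3,0,0,0,255],[0,0,3,0,0,0,255],[0,0,0,0,0,0,255]]])

```text
clock: 38.45
eef_pos: [0.4762, -0.0201, 0.0933]
tool_rot: [3.136, 0.003, 1.333]
contact_force: [-17.4, 0.7, 57.2]
gripper_width: 0.0
grasp_force: 29.0
```

>>> play_rows(plan=[[[0,0,-10,0,0,0,255],[0,0,-45,0,0,0,255],[0,0,-45,0,0,0,255],[0,0,-45,0,0,0,255],[-40,0,-20,0,0,0,255],[-40,0,0,0,0,0,255],[-40,0,0,0,0,0,255],[-40,0,0,0,0,0,255],[-40,0,0,0,0,0,255],[0,0,0,0,0,0,255]]])

```text
clock: 39.45
eef_pos: [0.4274, -0.2172, 0.2547]
tool_rot: [3.139, 0.003, 1.329]
contact_force: [-0.1, 0.4, 0.3]
gripper_width: -0.0001
grasp_force: 0.0
```

```bash
python3 - <<'E'
from h import *
im,d=shot('side');P=cloud('side',d);m=(P[...,2]>.07)&(P[...,2]<.2)
a=(P[...,:2]-L)@XM;b=(P[...,:2]-L)@YM
m&=(a<.055)&(a>.02)&(b>-.1)&(b<.1)
for lo in np.arange(-.06,.06,.02):
    k=m&(b>=lo)&(b<lo+.02)
    if k.sum(): print(round(lo,3),k.sum(),'z',np.median(P[k][:,2]))
print(trayfit(P,im),arm.get_obs()['eef_pos'])
cv2.imwrite('pics/s9c.png',cv2.resize(im[120:384,130:350,::-1],None,fx=2.2,fy=2.2,interpolation=cv2.INTER_CUBIC))
E
```

```text
-0.06 70 z 0.08040788809786487
-0.04 95 z 0.08027946895208934
-0.02 92 z 0.080107152428464
0.0 98 z 0.07971038070967396
0.02 98 z 0.08036702736621476
0.04 98 z 0.08057536287200784
(array([0.48626078, 0.31691923, 0.12113525]), np.float64(0.004323027501091485)) [ 0.42762872 -0.21521522  0.25468675]
```

View pics/s9c.png

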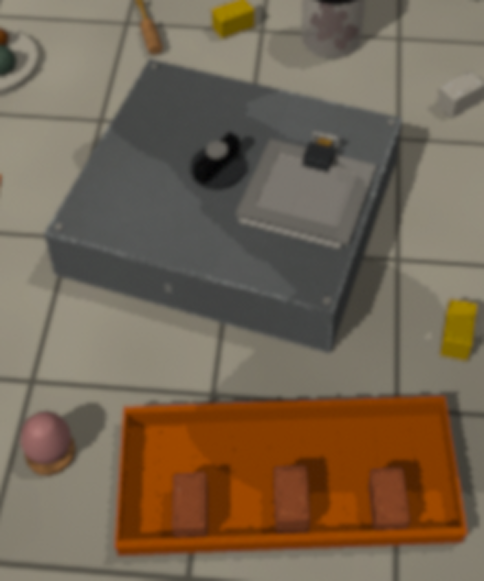

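The hatch lies flat with its bolt under the keeper at (322,142), and the three blocks lie flat in the tray. Handing in.

```bash
python3 -c "
from plant import arm;print(arm.sign_off())"
```

```text
the job is handed in; nothing more can be done
None
```

I've handed the job in: all three castings present lie flat in the drip tray, moulds 4 and 5 were empty, the plate is at a station with an empty mould under the window, and the hatch is latched. I checked this on the last side picture; the hand-in gave no verdict.

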